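# Bring the bead of the shop's demo wire toy home

## Robot

A 6-joint arm with a two-finger parallel gripper is mounted at the origin on the work surface. World frame = base frame: x ahead of the robot, y to its left, z up, the work surface at z = 0. Lengths are in m, angles in rad, forces in N, time in s.
With the tool pointing down it reaches from about 0.425 to 1.125 m from the base axis. Payload 14.9 kg.
Tool frame: the origin (TCP) lies at the very end of the fingers, on their centre line; the grasp point (between the pads) lies 19 mm behind it; z points along the fingers, y is the line along which they close (so a half turn about z gives the same grasp; the last joint's range is limited). The gripper opens to 91 mm and grips with 3 to 60 N. Pads are 32 mm wide; open, the fingers measure 118 mm over their backs; the gripper's body (76 mm by 178 mm) begins 60 mm behind the grasp point.
Start: joints at [-1.271, 0.379, 1.734, -0, 1.028, -0.033], TCP at [0.229, -0.662, 0.214] pointing down, gripper open.
Joint ranges: [-2.77, 2.77], [-0.74, 2.19], [0, 2.66], [-1.06, 4.2], [0.31, 2.87], [-3.08, 3.08]. Speed limits (rad/s): [1.89, 1.89, 2.39, 3.14, 3.14, 3.14].

## Interface

Orientations are given as a rotation vector (axis times angle).
In Python, from bench import bot, effector, eyes, status gives the robot as it stands. The module is installed in compiled form; this text tells all that it offers. Calls block until the motion is done:
- bot.move_pose(position, orientation): joint-space move of the TCP to a pose.
- bot.movel(position, rot=None, max_speed=0.15, threshold=None): straight line of the TCP; rot=None keeps the orientation; max_speed is the mean speed in m/s. With threshold (N) it stops when the force on the tool has changed by that much, and returns True; else False.
- bot.goto_joints(angles): joint-space move.
- effector.command_gripper(opening, grasp_force=None): finger opening in m; grasp_force is the grip in N (None keeps the last); returns when the fingers have stopped.
- bot.pause(seconds).
- bot.solve_ik(position, orientation): joint angles nearest the present ones, or None.
- eyes.snapshot(name): name is "scene" or "top" or "wrist"; returns the picture (384x512x3 uint8, red, green, blue); there is no depth.
- eyes.get_calibration(name): a dict with "camera_matrix" (3x3 intrinsics, pixels), "eye" and "rotation" of the camera in the world. Camera axes: x right, y down, z forward; pixel columns grow to the right and rows downward; lengths in m; the calibration is good to about 2 mm. A picture is of the moment at which its call begins: read the wrist's pose just before it. get_calibration takes no time and is no camera call; for the wrist camera it gives the pose at the moment of the call.
A pose or a line that the arm cannot do raises bot.IKError and nothing moves.
- bot.hand_in(): hands the job in; it is judged then, once.
Readings, each from a call of its own:
- status.current_t(): time.
- status.current_joints(): joint angles.
- status.current_joint_velocities(): joint speeds.
- status.current_joint_torque(): joint torques, N m.
- status.current_position(): TCP position.
- status.current_tcp_rot(): TCP orientation.
- status.current_ft_force(): force on the tool from outside, world axes, zero at the start.
- status.current_ft_torque(): the same for the moment, N m.
- status.current_finger_gap(): finger opening in m.
- status.current_grip_force(): force on a finger pad.
Only numpy, scipy, OpenCV 4.12 (cv2) and the standard library are available. Lean on these libraries where they do the work, as an engineer would, in place of code of your own. Each camera call takes 0.05 s, during which the arm holds its last target. There are 200 camera calls.

## Task

On the shop counter, slide the wooden bead of the demo toy along its bent wire, round both bends, all the way to the post at the wire's other end; press it lightly against that post for a moment (half a kilo is right), then let go and leave it resting there. The wire is hand-bent, so feel your way and never force it: keep every push on the toy under 18 newtons, counting both sides where the wire pinches the bead, and leave the other things on the counter where they are.

Things in the scene. Friction and masses are not known exactly. Their poses are not given: they have to be found in the camera images.
- maze: Demo toy screwed to the counter: wooden board 390 x 310 x 18 mm, two round posts (24 mm diameter, feet 44 mm, tops 138 mm above the counter), between them one level steel wire 7 mm thick, axis 120 mm above the counter. Board trim stays below 70 mm. Origin: centre of the underside; x along the 390 mm, y along the 310 mm, z up. Over 18 N from bead (contacts added) or gripper is forcing it.
- wire_start (a point): Where the wire leaves the start post: on that post's axis, at the wire's axis. Axes as the toy's; in its frame x -135, y +85, z 120 mm. From here, seen from above, the wire goes straight along +x for 72 to 108 mm; turns right through 82 to 98 degrees (40 mm radius to its axis); straight 55 to 85 mm; turns left through 82 to 98 degrees (40 mm radius); straight 68 to 92 mm to the end post's axis.
- end_post: The post at the far end of the wire, part of the toy, 24 mm diameter, where the bead must come to rest. Origin: on the post's vertical axis at the height of the wire's axis (120 mm above the counter). z up; its turn about z means nothing. With the bead against it, the bead's centre is 22 mm from this axis.
- bead: Wooden bead on the wire, about 30 g: cylinder of 36 mm outer diameter, 20 mm long, through hole 12.5 mm, so 2.7 mm play all round on the wire. Origin: its centre; x along its hole, at first away from the start post. Starts on the first straight, 30 to 60 mm from the start post's axis, hanging 2.7 mm below the wire's axis. Pinch from above across its width, a finger each side of the wire.
- car: Bystander: small wooden toy car, 100 x 66 x 58 mm, loose on the counter; origin at the centre of its underside.
- terminal: Bystander: black card payment terminal, 150 x 75 x 26 mm, loose, lying on the counter; origin at the centre of its underside.
- stacker: Bystander: stacking-ring toy, 90 mm diameter, 81 mm high, loose on the counter; origin at the centre of its underside.

How it is judged:
On the way:
1. the bead is pressed against the end post with more than 2 N (contact force between bead and end_post above 2 N), for 0.15 s.
At the end, for the whole second after the job is handed in: The bead rests on the wire against the end post (its centre within 28 mm of the post's axis; 22 mm is touching), at rest and let go (horizontal distance between bead and end_post below 0.028 m and linear speed of bead below 0.02 m/s and contact force between bead and the fingers below 0.1 N).
It fails at once if the bead is forced against the wire or a post with more than 18 N (contact force between bead and maze above 18 N).
It fails at once if the robot pushes on the toy itself with more than 18 N (contact force between any of the fingers, the arm and maze above 18 N).
It fails at once if a bystander is moved by more than 20 mm (distance of any of car, terminal, stacker from where it was at the start of the episode above 0.02 m).
It also fails if it takes over 72 s, if anything falls off the work surface, if the arm or the gripper's body presses on something with over 40 N, if the wrist force passes 120 N, or if a joint passes its speed limit or range.

## Working session

There is one attempt and no reset: what is moved stays moved. The work goes in short steps, each a Python script; the robot and the scene stay as the last script left them, time stands still between calls to the robot, and variables do not carry over. Pictures are saved under pics/ and viewed, at most 10 in all, crops included, and the job is handed in when it is done.

```bash
mkdir -p pics
python3 - <<'E'
from bench import bot, effector, eyes, status
import cv2,numpy as np
np.set_printoptions(precision=4,suppress=True)
for n in("top","scene"):
    im=eyes.snapshot(n); cv2.imwrite(f"pics/{n}0.png",cv2.resize(im[:,:,::-1],(800,600),interpolation=cv2.INTER_CUBIC)); cv2.imwrite(f"pics/{n}_raw.png",im[:,:,::-1])
    print(n,eyes.get_calibration(n))
print(status.current_t(),status.current_tcp_rot(),status.current_finger_gap())
print(eyes.get_calibration("wrist"))
E
```

```text
top {'camera_matrix': array([[396.7118,   0.    , 251.7168],
       [  0.    , 396.7118, 186.8865],
       [  0.    ,   0.    ,   1.    ]]), 'eye': array([0.4313, 0.0009, 1.1707]), 'rotation': array([-2.1217,  2.1789, -0.1171])}
scene {'camera_matrix': array([[374.9923,   0.    , 252.1077],
       [  0.    , 374.9923, 187.9096],
       [  0.    ,   0.    ,   1.    ]]), 'eye': array([1.1952, 0.3148, 0.8469]), 'rotation': array([-1.3897, -2.195 ,  0.8774])}
0.1 [-3.0973 -0.5202  0.0002] 0.09129374673778577
{'camera_matrix': array([[313.9659,   0.    , 257.0267],
       [  0.    , 313.9659, 192.8278],
       [  0.    ,   0.    ,   1.    ]]), 'eye': array([ 0.2981, -0.6372,  0.3844]), 'rotation': array([ 2.3763, -1.6952, -0.2229])}
```

View pics/top0.png

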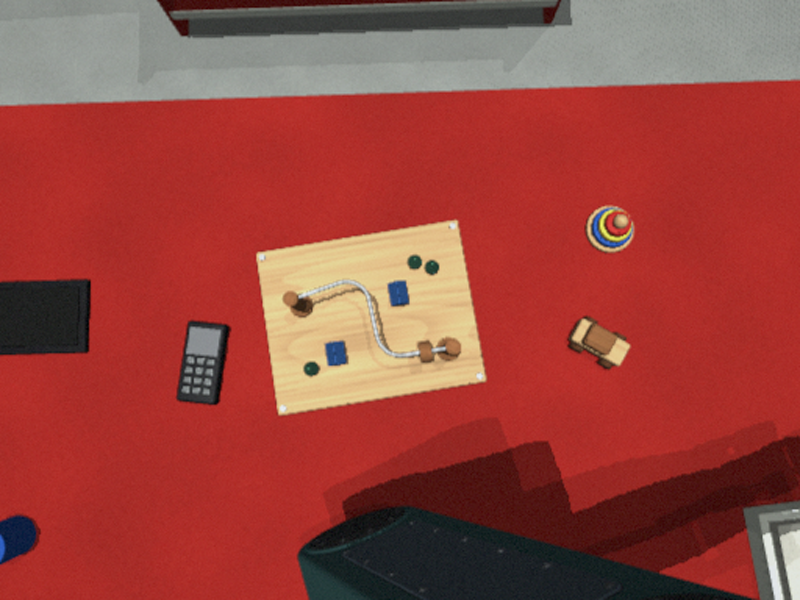

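View pics/scene0.png

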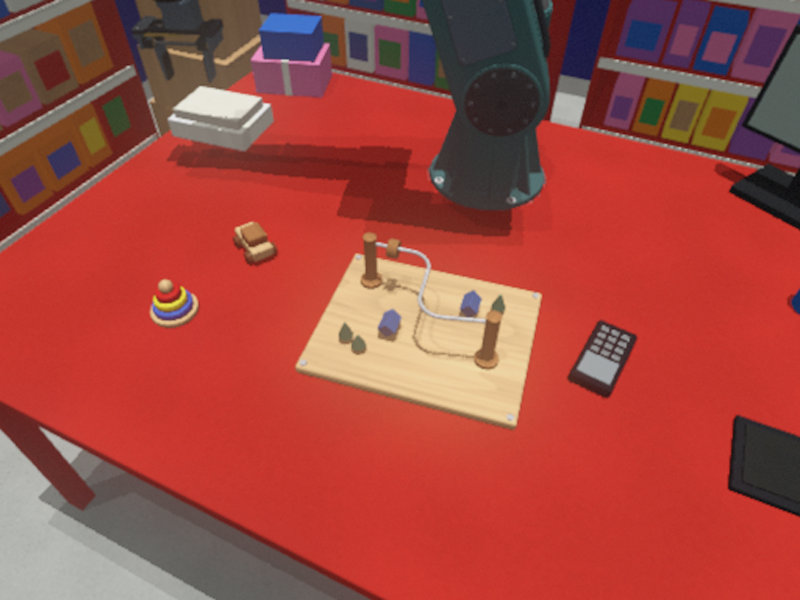

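The top view shows the toy with board corners at (257,252), (458,221), (485,380) and (279,414). The start post top is at (452,347), the bead at (426,351) and the end post top at (291,298). The bystanders are well clear of the toy. Next I'll get the board pose and bring the wrist camera over the toy.

```bash
cat > h.py <<'E'
from bench import bot, effector, eyes, status
import cv2,numpy as np
from scipy.spatial.transform import Rotation as R
np.set_printoptions(precision=4,suppress=True)
def ray_z(cal,uv,z):
    K=cal["camera_matrix"];uv=np.atleast_2d(uv)
    d=np.c_[(uv[:,0]-K[0,2])/K[0,0],(uv[:,1]-K[1,2])/K[1,1],np.ones(len(uv))]@R.from_rotvec(cal["rotation"]).as_matrix().T
    return cal["eye"]+d*((z-cal["eye"][2])/d[:,2])[:,None]
def proj(cal,P):
    p=(np.atleast_2d(P)-cal["eye"])@R.from_rotvec(cal["rotation"]).as_matrix()
    K=cal["camera_matrix"];return np.c_[K[0,0]*p[:,0]/p[:,2]+K[0,2],K[1,1]*p[:,1]/p[:,2]+K[1,2]]
def tool(yaw): # pointing down, tool x axis at angle yaw in world; y closes
    return (R.from_euler('z',yaw)*R.from_euler('x',np.pi)).as_rotvec()
E
python3 - <<'E'
from h import *
c=eyes.get_calibration("top")
P=ray_z(c,np.array([[257,252],[458,221],[485,380],[279,414]])/1.5625,0.018)
print(P[:,:2]); ctr=P.mean(0)
print("ctr",ctr[:2],[np.linalg.norm(P[i]-P[(i+1)%4]) for i in range(4)])
# maze x: toward image left
ex=(P[0]-P[1])+(P[3]-P[2]); th=np.arctan2(ex[1],ex[0]); print("th",th,np.degrees(th))
ez=R.from_euler('z',th)
print("start",ctr+ez.apply([-.135,.085,0]))
pp=ray_z(c,np.array([[452,347],[426,351],[291,298]])/1.5625,0.138);print("post,bead,end",pp[:,:2])
w=eyes.get_calibration("wrist"); T=R.from_rotvec(status.current_tcp_rot()); p=np.array(status.current_position())
print("cam in tool",T.inv().apply(w["eye"]-p)); print((T.inv()*R.from_rotvec(w["rotation"])).as_matrix())
print("yaw of start", T.as_matrix()[:,0])
for yaw in np.radians([0,45,90,-45,-90,135,180]):
    for q in (ctr,pp[0],pp[2]):
        s=bot.solve_ik([q[0],q[1],.25],tool(yaw)); print(np.degrees(yaw),None if s is None else np.array(s))
E
```

```text
[[ 0.6585  0.2728]
 [ 0.7073 -0.1099]
 [ 0.4074 -0.1479]
 [ 0.3552  0.2318]]
ctr [0.5321 0.0617] [np.float64(0.38577449600794406), np.float64(0.3022585350859307), np.float64(0.38328110660751924), np.float64(0.3060228948193255)]
th 1.7024825877123888 97.54506697043087
start [ 0.4656 -0.0833  0.018 ]
post,bead,end [[ 0.4654 -0.0802]
 [ 0.4599 -0.0369]
 [ 0.5546  0.187 ]]
cam in tool [ 0.0736 -0.0002 -0.1711]
[[-0.0012 -0.9657 -0.2597]
 [ 1.     -0.0016  0.0014]
 [-0.0018 -0.2597  0.9657]]
yaw of start [0.9451 0.3267 0.    ]
0.0 [ 0.072   0.0733  2.0429 -0.      1.0254  1.6428]
0.0 [-0.22   -0.0407  2.1589 -0.      1.0234  1.3508]
0.0 [ 0.2854  0.1573  1.9482 -0.      1.0361  1.8562]
45.0 [ 0.072   0.0733  2.0429 -0.      1.0254  0.8574]
45.0 [-0.22   -0.0407  2.1589 -0.      1.0234  0.5654]
45.0 [ 0.2854  0.1573  1.9482 -0.      1.0361  1.0708]
90.0 [ 0.072   0.0733  2.0429 -0.      1.0254  0.072 ]
90.0 [-0.22   -0.0407  2.1589 -0.      1.0234 -0.22  ]
90.0 [ 0.2854  0.1573  1.9482 -0.      1.0361  0.2854]
-45.0 [ 0.072   0.0733  2.0429 -0.      1.0254  2.4282]
-45.0 [-0.22   -0.0407  2.1589 -0.      1.0234  2.1362]
-45.0 [ 0.2854  0.1573  1.9482 -0.      1.0361  2.6416]
-90.0 [ 0.072   0.0733  2.0429 -0.      1.0254 -3.0696]
-90.0 [-0.22   -0.0407  2.1589 -0.      1.0234  2.9216]
-90.0 [ 0.2854  0.1573  1.9482 -0.      1.0361 -2.8562]
135.0 [ 0.072   0.0733  2.0429  0.      1.0254 -0.7134]
135.0 [-0.22   -0.0407  2.1589  0.      1.0234 -1.0054]
135.0 [ 0.2854  0.1573  1.9482 -0.      1.0361 -0.5   ]
180.0 [ 0.072   0.0733  2.0429  0.      1.0254 -1.4988]
180.0 [-0.22   -0.0407  2.1589  0.      1.0234 -1.7908]
180.0 [ 0.2854  0.1573  1.9482  0.      1.0361 -1.2854]
```

Run:
```python
from h import *
import json
th=1.7025; c=np.array([.5321,.0617,0]); Z=R.from_euler('z',th)
t0=status.current_t()
for i,(m,yaw) in enumerate([([-.16,.01,.30],th),([0.02,.01,.30],th)]):
    p=c+Z.apply(m); bot.move_pose(p,tool(yaw)); bot.pause(.3)
    cal=eyes.get_calibration("wrist"); im=eyes.snapshot("wrist")
    json.dump({k:np.array(v).tolist() for k,v in cal.items()},open(f"w{i}.json","w"))
    cv2.imwrite(f"w{i}.png",im[:,:,::-1]); cv2.imwrite(f"pics/w{i}.png",cv2.resize(im[:,:,::-1],(800,600),interpolation=cv2.INTER_CUBIC))
    print(status.current_position(),p,status.current_t()-t0,status.current_ft_force())
```

```text
[ 0.5432 -0.0984  0.2999] [ 0.5432 -0.0982  0.3   ] 2.6667 [0.7919 0.5836 0.3256]
[0.5197 0.0795 0.3   ] [0.5196 0.0802 0.3   ] 3.7666999999999997 [-0.4893 -0.1276 -0.1547]
```

View pics/w0.png

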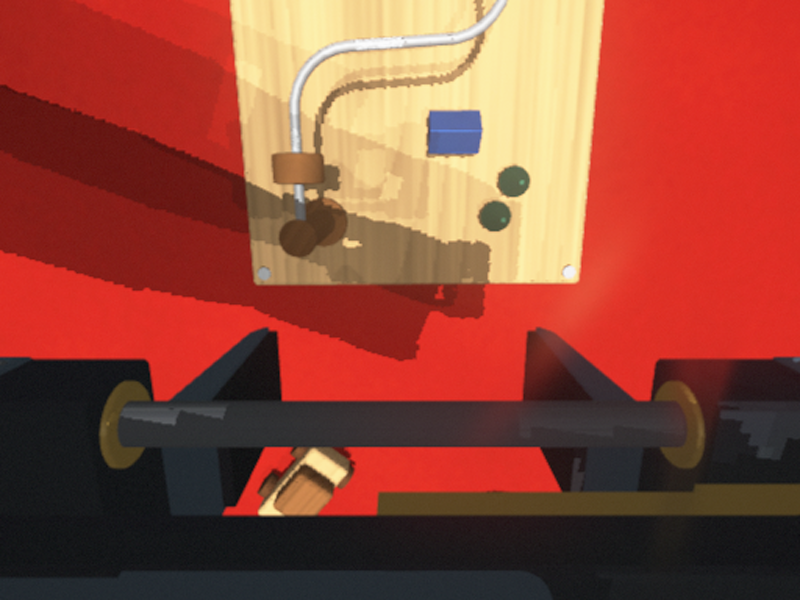

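View pics/w1.png

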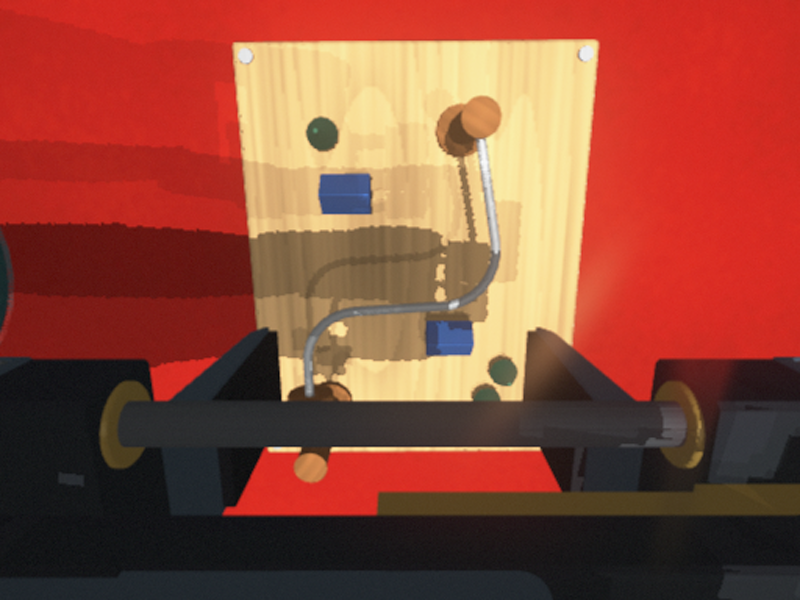

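The first wrist view has the start post top at (300,238), the bead at (298,168) and the first bend near (310,65). The second shows the rest of the wire, from (309,385) through (453,304) and (496,257) to the end post top at (481,117). I'll fit the wire model, refining on the low-saturation centreline.

```bash
cat > wire.py <<'E'
import numpy as np
def curve(q,s):
    """q=x0,y0,th,L1,a1,L2,a2,L3 ; returns xy, heading at arc lengths s"""
    x,y,h,L1,a1,L2,a2,L3=q; r=.04
    P=[];H=[]
    segs=[(L1,0),(r*a1,-1/r),(L2,0),(r*a2,1/r),(L3+1,0)]
    for si in np.atleast_1d(s):
        px,py,hh=x,y,h; rem=si
        for L,k in segs:
            l=min(rem,L)
            if k==0: px+=l*np.cos(hh);py+=l*np.sin(hh)
            else:
                h2=hh+k*l; px+=(np.sin(h2)-np.sin(hh))/k; py-=(np.cos(h2)-np.cos(hh))/k; hh=h2
            rem-=l
            if rem<=0: break
        P.append((px,py));H.append(hh)
    return np.array(P),np.array(H)
def total(q): return q[3]+.04*q[4]+q[5]+.04*q[6]+q[7]
E
cat > fit.py <<'E'
from h import *; from wire import *
import json
from scipy.optimize import least_squares
from scipy.ndimage import map_coordinates
cal=[{k:np.array(v) for k,v in json.load(open(f"w{i}.json")).items()} for i in (0,1)]
h=[np.array(a)/1.5625 for a in ([(297,145),(296,115),(300,90),(311,68),(326,54),(345,46),(380,43),(410,41),(440,39),(465,34),(482,25),(495,12)],
 [(482,142),(485,170),(490,205),(495,240),(492,273),(483,287),(470,298),(453,304),(420,307),(385,308),(355,311),(338,316),(325,326),(315,340),(309,360),(309,385)])]
W=[ray_z(cal[i],h[i],.12)[:,:2] for i in(0,1)]
S=ray_z(cal[0],np.array([[300,238]])/1.5625,.138)[0,:2]; E_=ray_z(cal[1],np.array([[481,117]])/1.5625,.138)[0,:2]
bd=[ray_z(cal[0],np.array([[255,284],[580,284]])/1.5625,.018)[:,:2],ray_z(cal[1],np.array([[233,42],[597,41]])/1.5625,.018)[:,:2]]
e=bd[1].mean(0)-bd[0].mean(0); thb=np.arctan2(e[1],e[0])
ctr=(bd[0].mean(0)+bd[1].mean(0))/2; print("board len",np.linalg.norm(e),"th",thb,"start from board",ctr+R.from_euler('z',thb).as_matrix()[:2,:2]@[-.135,.085])
def fit(W,q0):
    def res(v):
        q=v[:8];d=v[8:10]
        s=np.linspace(0,total(q),600);C,_=curve(q,s);out=[]
        for i in(0,1):
            w=W[i]+(d if i else -d)
            D=np.linalg.norm(w[:,None]-C[None],axis=2); j=D.argmin(1); j=np.clip(j,1,598)
            t=C[j+1]-C[j-1]; t/=np.linalg.norm(t,axis=1)[:,None]; r=w-C[j]
            out.append((t[:,0]*r[:,1]-t[:,1]*r[:,0])/.0007)
        out.append((C[0]-(S-d))/.001); out.append((C[-1]-(E_+d))/.001); out.append(d/.0015)
        out.append([(q[2]-thb)/.02])
        return np.concatenate(out)
    r=least_squares(res,q0,x_scale=[.01]*8+[.001]*2,diff_step=1e-4,loss='soft_l1'); return r.x,res(r.x)
v,rs=fit(W,np.r_[S,thb,.09,np.pi/2,.07,np.pi/2,.08,0,0])
print("hand",v,"a deg",np.degrees(v[[4,6]]),"rms",rs.std(),abs(rs).max())
# refine
W2=[]
for i in(0,1):
    im=cv2.imread(f"w{i}.png"); hsv=cv2.cvtColor(im,cv2.COLOR_BGR2HSV).astype(float); sat=hsv[...,1]
    s=np.arange(.02,total(v[:8])-.013,.004); C,H=curve(v[:8],s); C=C-(v[8:10] if i else -v[8:10])
    p=proj(cal[i],np.c_[C,np.full(len(C),.12)]); n=proj(cal[i],np.c_[C+.001*np.c_[-np.sin(H),np.cos(H)],np.full(len(C),.12)])-p
    pts=[]
    o=np.arange(-8,8.01,.25)
    for a,b in zip(p,n/np.linalg.norm(n,axis=1)[:,None]):
        if not(5<a[0]<507 and 5<a[1]<(180 if i==0 else 250)): continue
        L=a+o[:,None]*b
        if L[:,1].min()<0: continue
        f=map_coordinates(sat,[L[:,1],L[:,0]],order=1,mode='nearest')
        m=f<(.5*(f.min()+np.median(f))) 
        lo=np.where(m)[0]
        if f.min()>70 or not len(lo): continue
        k=f.argmin(); a0=k;b0=k
        while a0>0 and m[a0-1]:a0-=1
        while b0<len(m)-1 and m[b0+1]:b0+=1
        wd=(b0-a0)*.25
        if not 3<wd<10: continue
        pts.append(a+.5*(o[a0]+o[b0])*b)
    pts=np.array(pts);print(i,len(pts)); W2.append(ray_z(cal[i],pts,.12)[:,:2])
v2,rs=fit(W2,v)
print("fine",v2,"a deg",np.degrees(v2[[4,6]]),"rms",rs.std(),abs(rs).max()); print(rs)
b=ray_z(cal[0],np.array([[298,168]])/1.5625,.125)[0,:2]-v2[8:10]
print("bead dist from start",np.linalg.norm(b-v2[:2]),b,"end",curve(v2[:8],total(v2[:8])))
np.save("q.npy",v2[:8])
E
python3 fit.py
```

```text
board len 0.3875759717788551 th 1.7108627132239855 start from board [ 0.4702 -0.082 ]
hand [ 0.4707 -0.0801  1.7103  0.0823  1.5098  0.0649  1.6976  0.084   0.0001
  0.0003] a deg [86.5061 97.2649] rms 0.7904603561366942 2.2779980162765248
0 50
1 72
fine [ 0.4686 -0.0801  1.7076  0.0825  1.5134  0.0652  1.6911  0.0842  0.0001
  0.0002] a deg [86.7113 96.8931] rms 0.3123586353606633 2.79652525976698
[ 0.3296 -0.0568  0.5365 -0.0429  0.1962  0.0124  0.2089  0.2152  0.2215
  0.0401 -0.1675 -0.0276 -0.0495 -0.046  -0.0166 -0.137  -0.0532  0.056
  0.0198 -0.1582  0.1914 -0.2707 -0.2129 -0.3041 -0.0556  0.2518  0.2874
  0.1587  0.0301  0.0657  0.1013  0.1368  0.0084  0.2079  0.0796  0.1152
 -0.177   0.1863  0.0582 -0.0699  0.1295  0.1223 -0.1801  0.013  -0.2858
 -0.2449 -0.1977  0.0322  0.1036 -0.1601  0.3915 -0.0352  0.1891 -0.019
 -0.0109 -0.4317 -0.2406  0.1236 -0.1184 -0.117   0.125  -0.0212  0.0717
 -0.2261  0.1307  0.0914 -0.1393 -0.1412 -0.1278 -0.5318 -0.0691 -0.1405
 -0.1049  0.1466  0.1822  0.2178  0.0375  0.0731  0.1086  0.1442  0.3954
  0.2153  0.4665  0.0709 -0.1091 -0.0735 -0.2534 -0.0439 -0.3935 -0.0934
 -0.004  -0.1231 -0.2371  0.0872 -0.0118 -0.3101  0.2442 -0.0323  0.3267
  0.2821  0.0441  0.2304  0.2238  0.4331 -0.1365 -0.2648  0.0021 -0.1251
 -0.0552  0.0146 -0.1102 -0.2339  0.0306  0.1011 -0.0209 -0.1417 -0.07
  0.0016 -0.1169  0.1448 -0.1614 -0.0886 -2.7965 -0.1243  0.6199  0.1766
  0.0427  0.1401 -0.1631]
bead dist from start 0.045700586462997905 [ 0.464  -0.0346] end (array([[0.5576, 0.1906]]), array([1.8853]))
```

Run:
```python
from h import *; from wire import *
q=np.load("q.npy"); C,H=curve(q,.0457); p=np.r_[C[0],.2]; yaw=H[0]
F=lambda:np.array(status.current_ft_force())
bot.move_pose(p,tool(yaw)); p[2]=.0985
print("hit",bot.movel(p,max_speed=.1,threshold=6))
bot.pause(.3); print(status.current_position(),p); N=np.array([F() for _ in range(1)]+[(bot.pause(.03),F())[1] for _ in range(8)]);print("noise",N.mean(0),N.std(0))
f0=N.mean(0)
effector.command_gripper(.03,10); bot.pause(.2)
print("gap",status.current_finger_gap(),status.current_grip_force(),F()-f0,status.current_position())
im=eyes.snapshot("wrist");cv2.imwrite("pics/g.png",cv2.resize(im[100:,100:420,::-1],(800,600)))
print(status.current_t())
```

```text
hit False
[ 0.4626 -0.0349  0.0988] [ 0.4624 -0.0348  0.0985]
noise [0.1071 0.0194 0.0233] [0.5918 0.4906 0.5987]
gap 0.034365958430938356 9.99997735299985 [-0.4256 -1.2261  0.1078] [ 0.4624 -0.0348  0.0985]
7.4417
```

View pics/g.png

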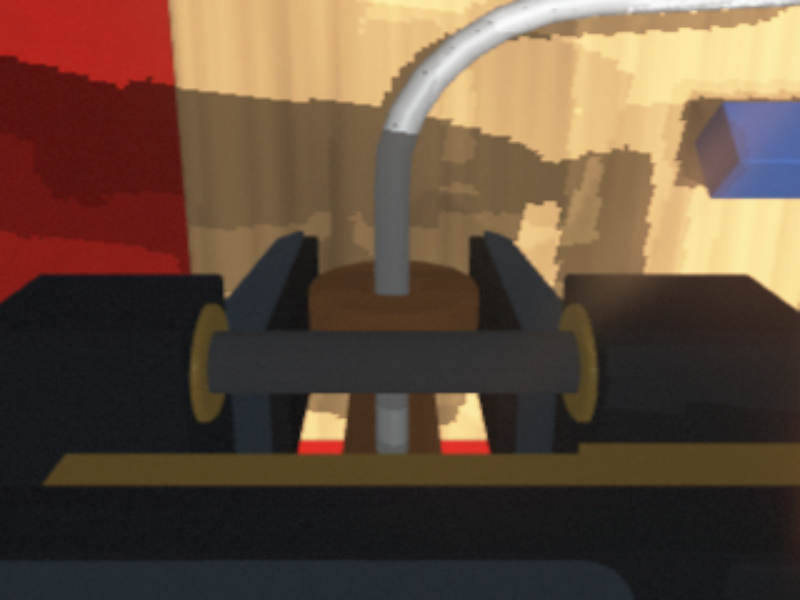

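The bead is gripped, and the wire at px 393 lies centred in it (310–478). Next I'll lift it by the play and probe sideways gently to find the true wire centre.

```bash
cat >> h.py <<'E'
def Fm(n=6):
    a=[]
    for _ in range(n): a.append(status.current_ft_force()); bot.pause(.02)
    return np.mean(a,0)
def probe(p,d,reach=.0045,thr=2.5):
    """probe +-d from p; returns centre offset along d"""
    out=[]
    for s in(1,-1):
        hit=bot.movel(p+s*d*reach,max_speed=.008,threshold=thr)
        out.append(np.dot(np.array(status.current_position())-p,d)); print("probe",s,hit,out[-1]*1e3)
        bot.movel(p,max_speed=.03)
    return sum(out)/2
E
python3 - <<'E'
from h import *; from wire import *
q=np.load("q.npy"); C,H=curve(q,.0457); yaw=H[0]
p=np.array(status.current_position()); 
p=np.r_[C[0],.1012]; bot.movel(p,max_speed=.03); print(Fm())
n=np.array([-np.sin(yaw),np.cos(yaw),0])
print("lat",probe(p,n)); print("ver",probe(p,np.array([0,0,1.]))); print(Fm(),status.current_position(),status.current_t(),status.current_finger_gap())
E
```

```text
[-0.2063  0.1425 -0.4848]
probe 1 True 3.24553634432025
probe -1 True -2.203948858896406
lat 0.000520793742711922
probe 1 True 2.7652890922592737
probe -1 True -2.9139526453051676
ver -7.433177652294704e-05
[ 0.151   0.2444 -0.5512] [ 0.4623 -0.0348  0.1011] 10.6333 0.03455850831784504
```

```bash
cat >> h.py <<'E'
from wire import curve,total
Z=.1011
def target(q,s):
    C,H=curve(q,[s-.008,s,s+.008]); return np.r_[C.mean(0),Z],H[1]
def run(q,s0,s1,step=.006,v=.03,thr=6):
    S=np.linspace(s0,s1,max(2,int(np.ceil((s1-s0)/step))+1))[1:]
    mx=0;g=.0
    for s in S:
        p,y=target(q,s); hit=bot.movel(p,tool(y),max_speed=v,threshold=thr)
        f=np.array(status.current_ft_force()); mx=max(mx,np.linalg.norm(f))
        if hit: print("HIT s",s,f,np.array(status.current_position())-p); return s
    print("ok s",s,"maxF",mx,"gap",status.current_finger_gap(),"t",status.current_t()); return s
E
python3 - <<'E'
from h import *
q=np.load("q.npy"); n=np.array([-np.sin(q[2]),np.cos(q[2])]); q[:2]+=.00052*n; np.save("q2.npy",q)
print(total(q)); sm=q[3]+.04*q[4]+q[5]/2
s=run(q,.0457,sm)
if s==sm:
    p,y=target(q,s); d=np.array([-np.sin(y),np.cos(y),0]); print("lat",probe(p,d))
print(Fm(),status.current_position(),status.current_t(),status.current_finger_gap())
im=eyes.snapshot("wrist");cv2.imwrite("pics/m.png",cv2.resize(im[100:,100:420,::-1],(800,600)))
E
```

```text
0.3601021664440012
ok s 0.17564464984482078 maxF 1.437933434515612 gap 0.0349748611529313 t 18.25
probe 1 True 3.401898091105883
probe -1 True -2.658858022970711
lat 0.00037152003406758596
[-0.1991 -0.6712 -0.1538] [0.5206 0.0526 0.101 ] 19.7583 0.03452104876502688
```

Run:
```python
from h import *
q=np.load("q2.npy"); s0=q[3]+.04*q[4]+q[5]/2
_,y=target(q,s0); q[:2]+=.00037*np.array([-np.sin(y),np.cos(y)]); np.save("q3.npy",q)
s1=total(q)-.030; s=run(q,s0,s1)
print(Fm(),status.current_position(),status.current_t())
im=eyes.snapshot("wrist");cv2.imwrite("pics/e.png",cv2.resize(im[100:,100:420,::-1],(800,600)))
```

```text
ok s 0.33010216644400125 maxF 1.8584362479366645 gap 0.03448298969320548 t 28.8333
[ 0.0857  0.5746 -0.8456] [0.5663 0.1624 0.1011] 28.9333
```

View pics/e.png

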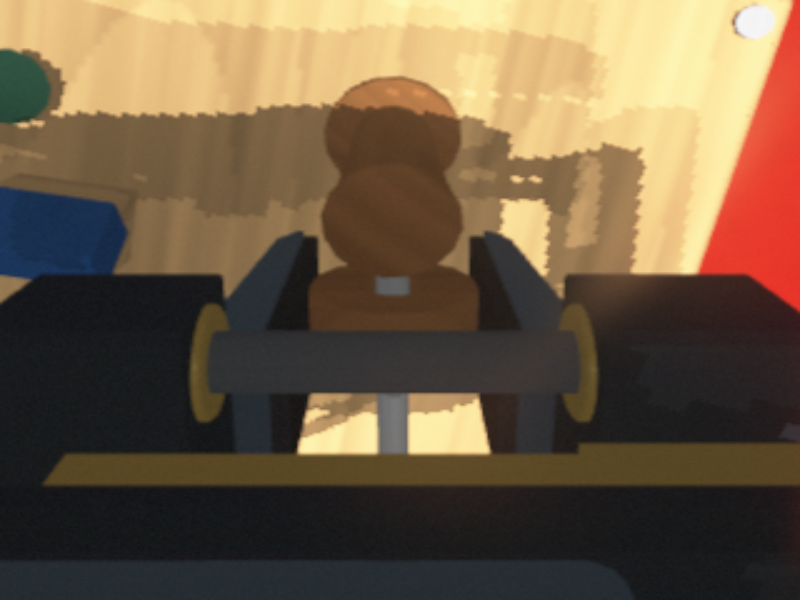

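The bead is still square in the grip just short of the end post (post top at 392,215). Now I'll press it on.

Run:
```python
from h import *
q=np.load("q3.npy"); s=total(q)-.030; p,y=target(q,s); t=np.array([np.cos(y),np.sin(y),0])
f0=Fm(12)
print("hit",bot.movel(p+t*.016,max_speed=.008,threshold=4))
a=np.dot(np.array(status.current_position())-p,t); f=np.dot(Fm(10)-f0,t); print("adv mm",a*1e3,"F",f)
k=0
while -4.5<f<1 and k<12 or (f>-4.5 and k<12):
    a+=.0003;k+=1; bot.movel(p+t*a,max_speed=.01); f=np.dot(Fm(8)-f0,t); print(k,a*1e3,f,Fm(3)-f0)
bot.pause(.5); print("held",np.dot(Fm(10)-f0,t),status.current_position(),status.current_finger_gap(),status.current_t())
```

```text
hit True
adv mm 8.84697307384715 F -1.8134370104952704
1 9.146973073847152 -4.895662593848958 [-0.7092 -5.6523 -0.0319]
held -5.318229839286673 [0.5632 0.1708 0.1009] 0.03446068066883587 31.6083
```

Pressing at 5 N, held for over 0.5 s. Now I'll ease off, lower the bead so it hangs on the wire, and release.

Run:
```python
from h import *
q=np.load("q3.npy"); s=total(q)-.030; p,y=target(q,s); t=np.array([np.cos(y),np.sin(y),0])
b=p+t*.00875; bot.movel(b,max_speed=.01); print(Fm(8))
b=b-[0,0,.0025]; print(bot.movel(b,max_speed=.02,threshold=6),Fm(8))
effector.command_gripper(.06); bot.pause(.3)
b[2]=.25; print(bot.movel(b-t*.0,max_speed=.12,threshold=6))
bot.movel(b-t*.11,max_speed=.15); bot.pause(.3)
cal=eyes.get_calibration("wrist");im=eyes.snapshot("wrist");cv2.imwrite("pics/f.png",cv2.resize(im[:,:,::-1],(800,600)))
C,_=curve(q,[total(q),total(q)-.022]);print(proj(cal,np.c_[C,[.138,.135]])*1.5625,status.current_t())
```

```text
[-0.484  -4.0744 -0.5076]
False [-0.4515 -4.1459  1.478 ]
False
[[401.0357  55.4064]
 [401.0787 100.9623]] 35.9167
```

View pics/f.png

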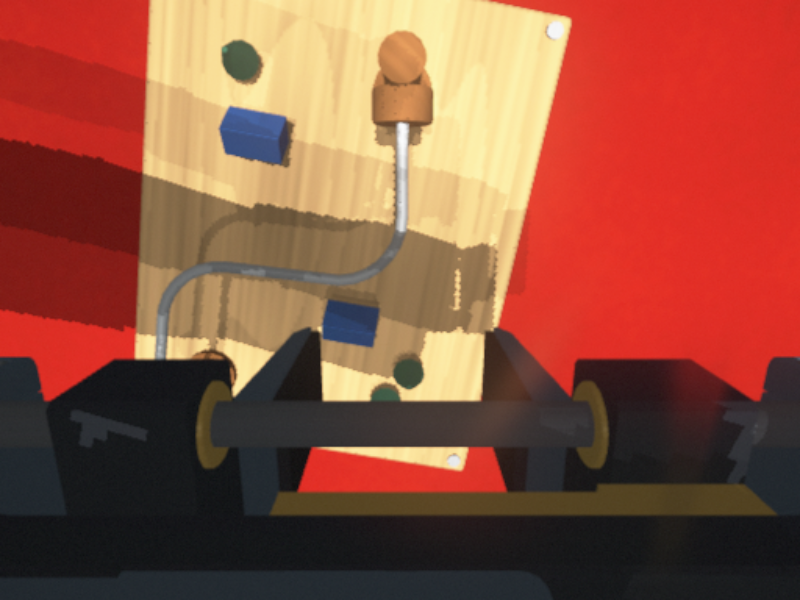

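The bead, at (403,102), sits against the end post (401,57), right where touching was predicted (401,101). The gripper is clear of it.

```bash
python3 -c "
from h import *
print(bot.hand_in())"
```

```text
the job is handed in; nothing more can be done
None
```

The bead went round both bends, was pressed against the end post at about 5 N for over half a second, and was released resting there. I handed the job in at about 36 s on the robot's clock; the hand-in returned no verdict.

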